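# Heels and top pieces onto the right shoes

### The job

Three shoes are waiting upside down on the jacks, each with its heel seat roughed up. Set on every seat the brown leather heel that fits its outline, squarely in place with the straight front edge towards the toe, then lay on the large and the middle heel the black rubber top piece of the same outline, lined up the same way. All five pieces must end lying flat in their places, let go and at rest.

Things in the scene. Friction and masses are not known exactly. Their poses are not given: they have to be found in the camera images.
- man_shoe: Fixed black shoe (biggest, 290 mm long, broad toe) upside down on a jack, sole up, toe away from robot. Level seat 130 mm over the bench with pale D, 64 mm wide, 68 long: place of the large (man's) heel. Origin: on the seat, mid front edge of the D, whose back is at x = -68 mm; x to the toe, z up. Beyond x = 12 mm the sole rises to 32 mm at the ball. Sole 2 mm wider than the D.
- lady_shoe: Fixed black shoe (middle, 240 mm long, pointed toe, steep arch) upside down on a jack, sole up, toe away from robot. Level seat 130 mm over the bench with pale D, 50 mm wide, 52 long: place of the middle (lady's) heel. Origin: on the seat, mid front edge of the D, whose back is at x = -52 mm; x to the toe, z up. Beyond x = 12 mm the sole rises to 53 mm at the ball. Sole 2 mm wider than the D.
- child_shoe: Fixed black shoe (smallest, 165 mm long, round toe) upside down on a jack, sole up, toe away from robot. Level seat 130 mm over the bench with pale D, 38 mm wide, 40 long: place of the small (child's) heel. Origin: on the seat, mid front edge of the D, whose back is at x = -40 mm; x to the toe, z up. Beyond x = 12 mm the sole rises to 14 mm at the ball. Sole 2 mm wider than the D.
- man_heel: Loose large (man's) heel of dark brown layered leather, D-shaped, 64 mm wide, 68 long, 24 high, walls upright; stands on the bench right way up. Origin: mid straight front edge, at the underside; x points forwards out of that edge (half-round back on -x), y left, z up. The parallel sides run from x = 0 to -36 mm.
- lady_heel: Loose middle (lady's) heel of dark brown layered leather, D-shaped, 50 mm wide, 52 long, 45 high, walls upright; stands on the bench right way up. Origin: mid straight front edge, at the underside; x points forwards out of that edge (half-round back on -x), y left, z up. The parallel sides run from x = 0 to -27 mm.
- child_heel: Loose small (child's) heel of dark brown layered leather, D-shaped, 38 mm wide, 40 long, 14 high, walls upright; stands on the bench right way up. Origin: mid straight front edge, at the underside; x points forwards out of that edge (half-round back on -x), y left, z up. The parallel sides run from x = 0 to -21 mm.
- man_top: Loose large (man's) top piece: black rubber D-shaped slab with five nail heads, 64 mm wide, 68 long, 8 thick, outline as the large (man's) heel; lies flat, right way up. Origin: mid straight front edge, at the underside; x points forwards out of that edge (half-round back on -x), y left, z up. Parallel sides from x = 0 to -36 mm.
- lady_top: Loose middle (lady's) top piece: black rubber D-shaped slab with five nail heads, 50 mm wide, 52 long, 8 thick, outline as the middle (lady's) heel; lies flat, right way up. Origin: mid straight front edge, at the underside; x points forwards out of that edge (half-round back on -x), y left, z up. Parallel sides from x = 0 to -27 mm.
Mind the look-alikes: they are no part of the job. What is shaped like the man_top but blue or orange is not meant.

How it is judged:
At the end, for the whole second after the job is handed in: Each heel lies flat on its own shoe's seat, each top piece flat on the heel of its size: mid front edge within 10 mm of the one beneath (horizontally), height within 4 mm, turned under 0.2 rad, tilted under 0.08 rad; all five at rest (under 0.02 m/s) and let go (horizontal distance between man_heel and man_shoe below 0.01 m and z of man_heel in the frame of man_shoe between -0.004 and 0.004 m and angle between the x axis of man_heel and the x axis of man_shoe, either way round below 0.2 rad and angle between each of man_heel, man_top, lady_heel, lady_top, child_heel's own z axis and vertical below 0.08 rad and linear speed of each of man_heel, man_top, lady_heel, lady_top, child_heel below 0.02 m/s and horizontal distance between man_top and man_heel below 0.01 m and z of man_top in the frame of man_heel between 0.02 and 0.028 m and angle between the x axis of man_top and the x axis of man_heel, either way round below 0.2 rad and horizontal distance between lady_heel and lady_shoe below 0.01 m and z of lady_heel in the frame of lady_shoe between -0.004 and 0.004 m and angle between the x axis of lady_heel and the x axis of lady_shoe, either way round below 0.2 rad and horizontal distance between lady_top and lady_heel below 0.01 m and z of lady_top in the frame of lady_heel between 0.041 and 0.049 m and angle between the x axis of lady_top and the x axis of lady_heel, either way round below 0.2 rad and horizontal distance between child_heel and child_shoe below 0.01 m and z of child_heel in the frame of child_shoe between -0.004 and 0.004 m and angle between the x axis of child_heel and the x axis of child_shoe, either way round below 0.2 rad); the robot touches nothing.
It also fails if it takes over 138 s, if anything falls off the work surface, if the arm or the gripper's body presses on something with over 40 N, if the wrist force passes 120 N, or if a joint passes its speed limit or range.

### The arm

A 6-joint arm with a two-finger parallel gripper is mounted at the origin on the work surface. World frame = base frame: x ahead of the robot, y to its left, z up, the work surface at z = 0. Lengths are in m, angles in rad, forces in N, time in s.
With the tool pointing down it reaches from about 0.35 to 0.975 m from the base axis. Payload 4.9 kg.
Tool frame: the origin (TCP) lies midway between the tips of the shut fingers; the grasp point (between the pads) lies 19 mm behind it; z points along the fingers, y is the line along which they close (so a half turn about z gives the same grasp; the last joint's range is limited). The gripper opens to 85 mm and grips with 20 to 120 N. Pads are 22 mm wide; open, the fingers measure 114 mm over their backs; the gripper's body (76 mm by 85 mm) begins 54 mm behind the grasp point. The pads swing forward as they close: fully open they stand 13 mm farther back than shut.
Start: joints at [-1.382, 0.053, 1.613, -0, 1.476, -0.119], TCP at [0.189, -0.596, 0.231] pointing down, gripper open.
Joint ranges: [-3.01, 3.01], [-1.01, 2.22], [0.06, 2.58], [-1.02, 4.17], [0.09, 2.62], [-3.14, 3.14]. Speed limits (rad/s): [2.57, 2.57, 3.14, 3.14, 3.14, 3.14].

### API

Orientations are given as a unit quaternion [w, x, y, z].
In Python, from plant import state, grab_frame, job_done, cut_out, place_of gives the robot as it stands.
- The arm moves only by the tool jog_arm, never from a script. Its argument "motion" is text: rows parted by semicolons, each of 7 numbers parted by spaces: the opening in per cent of the stroke, from 0 (shut) to 100 (fully open), then the shift along the tool's x, y, z as a fraction of full scale, then the turn, a rotation vector about the tool's x, y, z as a fraction of full scale. A call has exactly 5 rows; each row is the pose to reach, as a shift and turn from the pose commanded when the call began, along the tool's axes at that moment; what a row does not reach only later rows make up. Full scale, the value 1, is 50 cm for a shift and 1.5 rad for a turn. A row lasts 1/8 s, in which the tool goes at most 62.5 mm and 10.7 degrees, less where a joint would pass 70% of its speed; a pose out of reach is approached as far as the arm can. A call with a number of a shift or a turn outside -1 to 1 is refused whole. A call with a gripper value outside its range is refused whole. The fingers move at their own pace and stop on an object; the grip force is fixed at half the most. Time passes only in rows, so rows that repeat a pose let the fingers close, or fill a call up. It gives the time, the measured TCP pose, the force, the opening and the grip force at its end, in the units of the state.
- state(): the state, without advancing time (a new reading comes with each control period).
- grab_frame(name): name is "side" or "top"; returns a dict with "color" (400x640x3 uint8, red, green, blue), "range_z" (400x640 float32, m along the optical axis (not along the pixel's ray), 0 where there is no reading), "intrinsics" (3x3 intrinsics, pixels), "k1" (the pictures are not rectified: a ray, as slopes to the right and down, at radius r is drawn at 1 + k1 r^2 times it, then the intrinsics apply), "world_from_camera" (4x4, takes a point from camera to world coordinates). Camera axes: x right, y up, looking along -z (the intrinsics and any distortion apply to the point x, -y, -z); pixel columns grow to the right and rows downward; lengths in m; the calibration is good to about 2 mm. A picture is of the moment at which its call begins.
- job_done(): hands the job in; it is judged then, once.
Trained networks look in the newest picture that a camera, given by its name, has taken for a name from the list of things; names that differ only in an ending like _2 or _b are one class to them, and where a whole thing is asked for, a point or a joint stands for the part that bears it (a point fixed in the world has none). Each returns a list of dicts, best first, with "p" (0 to 1); they miss things now and then, are a little off and sometimes report something else, mostly with a low value. They report only what shows in the picture. A call takes as long as a camera call. They do not tell look-alikes from the thing itself.
- cut_out(camera, thing): "pixels" (400x640 bool, what is visible of it).
- place_of(camera, thing): "at" ([x, y, z] in m, in world coordinates, good to about 4 mm: a listed point, or the origin of a listed thing).
The state is a dict: "time": time; "joint_pos": joint angles; "joint_vel": joint speeds; "joint_efforts": joint torques, N m; "tool_pos": TCP position; "tool_rot": TCP orientation; "contact_force": force on the tool from outside, world axes, zero at the start; "ft_torque": the same for the moment, N m; "gripper_width": opening from 0.0 (shut) to 1.0 (fully open); "grasp_force": force on a finger pad.
Only numpy, scipy, OpenCV 4.12 (cv2) and the standard library are available. Lean on these libraries where they do the work, as an engineer would, in place of code of your own. Each camera call takes 0.05 s, during which the arm holds its last target. There are 200 camera calls.

## Working session

There is one attempt and no reset: what is moved stays moved. The work goes in short steps, Python scripts to look and compute and a tool call to move; the robot and the scene stay as the last step left them, time stands still between calls to the robot, and variables do not carry over. Pictures are saved under pics/ and viewed, at most 14 in all, crops included, and the job is handed in when it is done.

Besides the shell and the picture viewer there is one more tool, called after "Call:" by a JSON object that holds its "name" and its "arguments", one argument or row to a line. jog_arm: Moves the arm, as the interface text tells. Shift numbers are shares of 50 cm and turn numbers shares of 1.5 rad, none past 1 either way. Its arguments: {"type":"object","properties":{"motion":{"type":"string"}},"required":["motion"]}

```bash
mkdir -p pics; python3 - <<'E'
from plant import *
import cv2,numpy as np
s=state();print(s)
for n in("top","side"):
    f=grab_frame(n);cv2.imwrite(f"pics/{n}0.png",f["color"][...,::-1]);print(n,f["intrinsics"].tolist(),f["k1"],np.round(f["world_from_camera"],3).tolist())
    for t in["man_shoe","lady_shoe","child_shoe","man_heel","lady_heel","child_heel","man_top","lady_top"]:
        print(t,[(round(d["p"],2),np.round(d["at"],3).tolist()) for d in place_of(n,t)][:5])
E
```

```text
{'time': 0.0, 'joint_pos': array([-1.38200496e+00,  5.33417876e-02,  1.61430047e+00,  1.66100000e-05,
        1.47600541e+00, -1.19029999e-01]), 'joint_vel': array([-0.002788  ,  0.001472  , -0.0001265 ,  0.00040426,  0.0005116 ,
        0.0004948 ]), 'joint_efforts': array([ 1.27907384e-03, -3.93680906e+01, -3.70172703e+01, -1.04534425e-05,
        7.00729986e-03,  2.21043365e-05]), 'tool_pos': array([ 0.18923297, -0.59500668,  0.2300685 ]), 'tool_rot': array([-1.02716823e-03,  9.88178713e-01,  1.53302885e-01, -2.75709322e-05]), 'contact_force': array([ 0.22661066,  0.38249047, -0.35498795]), 'ft_torque': array([ 0.03831552, -0.0394897 , -0.02178447]), 'grasp_force': 0.0, 'gripper_width': 0.9991468712573649}
top [[501.9603626517274, 0.0, 317.83507898355725], [0.0, 501.9603626517274, 204.28099930653048], [0.0, 0.0, 1.0]] -0.056691326710907076 [[0.001, 0.998, -0.061, 0.497], [-1.0, 0.002, 0.013, -0.033], [0.013, 0.061, 0.998, 1.327], [0.0, 0.0, 0.0, 1.0]]
man_shoe [(0.82, [0.621, 0.011, 0.13])]
lady_shoe [(0.78, [0.647, -0.234, 0.133])]
child_shoe [(0.68, [0.638, 0.194, 0.133])]
man_h
[... 217 characters left out ...]
)]
lady_top [(0.88, [0.476, 0.013, -0.002])]
side [[507.83369567156825, 0.0, 310.55778752649013], [0.0, 507.83369567156825, 203.95404122298578], [0.0, 0.0, 1.0]] -0.1597193372769341 [[-0.78, 0.371, -0.504, -0.216], [-0.626, -0.451, 0.636, 0.908], [0.008, 0.811, 0.585, 0.978], [0.0, 0.0, 0.0, 1.0]]
man_shoe []
lady_shoe [(0.9, [0.645, -0.234, 0.126])]
child_shoe [(0.91, [0.645, 0.195, 0.131]), (0.33, [0.475, 0.012, -0.002])]
man_heel [(0.57, [0.46, 0.175, -0.001])]
lady_heel [(0.92, [0.46, 0.357, 0.002])]
child_heel []
man_top [(0.75, [0.457, -0.19, -0.0]), (0.66, [0.54, -0.385, 0.002]), (0.49, [0.479, -0.445, -0.001]), (0.44, [0.474, 0.013, -0.001])]
lady_top [(0.69, [0.473, 0.014, -0.004])]
```

View pics/top0.png

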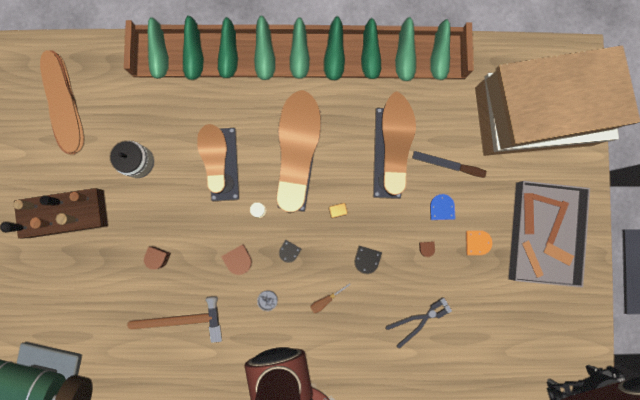

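View pics/side0.png

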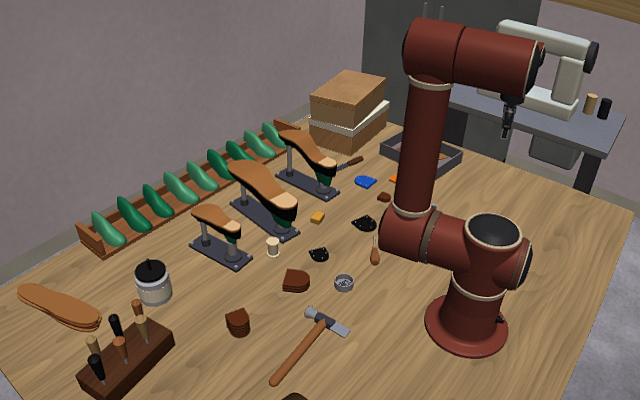

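The top view shows the man heel at px (237,260), lady heel at (156,257) and child heel at (427,248). The black tops are man (368,260) and lady (289,250). The pale seats are child (216,184), man (291,196) and lady (395,182). The candidates for man_top are black (368,260), blue (442,208) and orange (479,243). The black one fits, because the task asks for black rubber. Next I'll fit the D outlines and check them in an enlarged crop.

```bash
cat > h.py <<'E'
import numpy as np,cv2,sys
from plant import *
from scipy.optimize import minimize
from scipy.spatial.transform import Rotation as R
SZ={"man":(32,36,.024),"lady":(25,27,.045),"child":(19,21,.014)}
def rays(f,uv):
    K=f["intrinsics"];s=cv2.undistortPoints(np.float32(uv).reshape(-1,1,2),K,np.array([f["k1"],0,0,0.]),None,None)[:,0] if 0 else None
    d=(np.float64(uv)-[K[0,2],K[1,2]])/[K[0,0],K[1,1]];s=d.copy()
    for _ in range(20): s=d/(1+f["k1"]*(s**2).sum(1,keepdims=True))
    return np.c_[s[:,0],-s[:,1],-np.ones(len(s))]
def onplane(f,uv,z):
    T=f["world_from_camera"];r=rays(f,uv)@T[:3,:3].T
    return (T[:3,3]+r*((z-T[2,3])/r[:,2])[:,None])[:,:2]
def proj(f,P):
    T=f["world_from_camera"];p=(np.asarray(P)-T[:3,3])@T[:3,:3];s=np.c_[p[:,0],-p[:,1]]/-p[:,2:]
    s=s*(1+f["k1"]*(s**2).sum(1,keepdims=True));K=f["intrinsics"];return s*[K[0,0],K[1,1]]+[K[0,2],K[1,2]]
def height(f,uv):
    T=f["world_from_camera"];uv=np.asarray(uv);r=rays(f,uv)*f["range_z"][uv[:,1],uv[:,0]][:,None]
    return (r@T[:3,:3].T+T[:3,3])[:,2]
def fit(f,w,z,guess,maskfn,yaws):
    r,L=SZ[w][0]/1e3,SZ[w][1]/1e3
    c=proj(f,[[guess[0],guess[1],z]])[0].astype(int);g=np.mgrid[-45:46,-45:46].reshape(2,-1).T+c
    m=maskfn(g).astype(float);P=onplane(f,g,z)
    def sd(q):
        d=P-q[:2];x=d@[np.cos(q[2]),np.sin(q[2])];y=d@[-np.sin(q[2]),np.cos(q[2])]
        return np.where(x>-L,np.maximum(x,abs(y)-r),np.hypot(x+L,y)-r)
    def cost(q,s=.0012): return ((1/(1+np.exp(np.clip(sd(q)/s,-50,50)))-m)**2).sum()
    ctr=P[m>0].mean(0);best=None
    for a in yaws:
        q0=np.r_[ctr+(.45*(L+r))*np.array([np.cos(a),np.sin(a)]),a]
        o=minimize(cost,q0,method="Nelder-Mead",options=dict(initial_simplex=[q0,q0+[.006,0,0],q0+[0,.006,0],q0+[0,0,.2]],maxiter=400))
        if best is None or o.fun<best.fun: best=o
    return best.x,best.fun,m.sum()
def outline(w,q,z):
    r,L=SZ[w][0]/1e3,SZ[w][1]/1e3;t=np.linspace(np.pi/2,1.5*np.pi,20)
    p=np.r_[[[0,-r],[0,r]],np.c_[-L+r*np.cos(t),r*np.sin(t)]];c,s=np.cos(q[2]),np.sin(q[2])
    p=p@np.array([[c,s],[-s,c]])+q[:2];return np.c_[p,np.full(len(p),z)]
def piece(f,cut,w,kind,guess,z0=0):
    zt=z0+(SZ[w][2] if kind=="heel" else .008)
    def mf(g):
        m=cut[g[:,1],g[:,0]];
        if kind=="heel": m=m&(height(f,g)>zt-.007)
        return m
    return fit(f,w,zt,guess,mf,np.linspace(-np.pi,np.pi,9)[:-1]),zt
def seat(f,w,guess):
    hsv=f["color"].astype(int)
    def mf(g):
        c=hsv[g[:,1],g[:,0]];return (c[:,0]>195)&(c[:,1]>185)&(c[:,2]>110)&(abs(height(f,g)-.13)<.02)
    return fit(f,w,.13,guess,mf,[-.3,0,.3]),.13
E
python3 - <<'E'
from h import *
import json
f=grab_frame("top");im=cv2.resize(f["color"][...,::-1],None,fx=4,fy=4,interpolation=cv2.INTER_CUBIC);out={}
G=dict(man_heel=(.455,.171),lady_heel=(.46,.365),child_heel=(.48,-.34),man_top=(.46,-.185),lady_top=(.476,.013))
S=dict(man=(.621,.011),lady=(.647,-.234),child=(.638,.194))
def rep(n,w,r):
    (q,c,m),z=r;T=f;print(n,np.round(q,4),round(c,1),m);out[n]=q.tolist()
    cv2.polylines(im,[np.int32(proj(f,outline(w,q,z))*4+2)],True,(0,255,0),1);p=np.int32(proj(f,[[q[0],q[1],z]])[0]*4+2);cv2.circle(im,tuple(map(int,p)),4,(0,0,255),-1)
for n,g in G.items():
    w,k=n.split("_");cs=cut_out("top",n)
    gp=proj(f,[[g[0]-0,g[1],.01]])[0]
    cs=sorted(cs,key=lambda d:np.hypot(*(np.argwhere(d["pixels"]).mean(0)[::-1]-gp)))
    if not cs: print(n,"none");continue
    c=cs[0]["pixels"];u=np.argwhere(c)[:,::-1];print("  h95",np.round(np.percentile(height(f,u),[5,50,95]),4))
    rep(n,w,piece(f,c,w,k,g))
for w,g in S.items(): rep(w+"_shoe",w,seat(f,w,g))
json.dump(out,open("q.json","w"))
a=im[660:1120,560:1960];cv2.imwrite("pics/c1.png",np.vstack([im[660:1120,560:1260],im[920:1120,1360:1960][:, :600] if 0 else im[660:800,1260:1960]])[:600,:800])
cv2.imwrite("pics/c2.png",im[660:1120,1360:2000])
E
```

```text
h95 [0.015  0.0235 0.0277]
man_heel [0.4565 0.1732 0.5313] 19.8 571.0
  h95 [0.0039 0.0439 0.0492]
lady_heel [ 0.4595  0.3586 -0.3969] 16.9 356.0
  h95 [0.005  0.013  0.0181]
child_heel [ 0.4789 -0.3365  0.0411] 12.6 195.0
  h95 [0.002  0.0069 0.0113]
man_top [ 0.462  -0.1879 -0.2843] 19.8 590.0
  h95 [0.0032 0.0072 0.0125]
lady_top [ 0.4731  0.0142 -0.5266] 14.1 335.0
man_shoe [ 0.6212  0.0121 -0.1512] 48.3 731.0
lady_shoe [ 0.6479 -0.2354 -0.0513] 16.2 402.0
child_shoe [0.6394 0.198  0.0858] 62.9 299.0
```

View pics/c1.png

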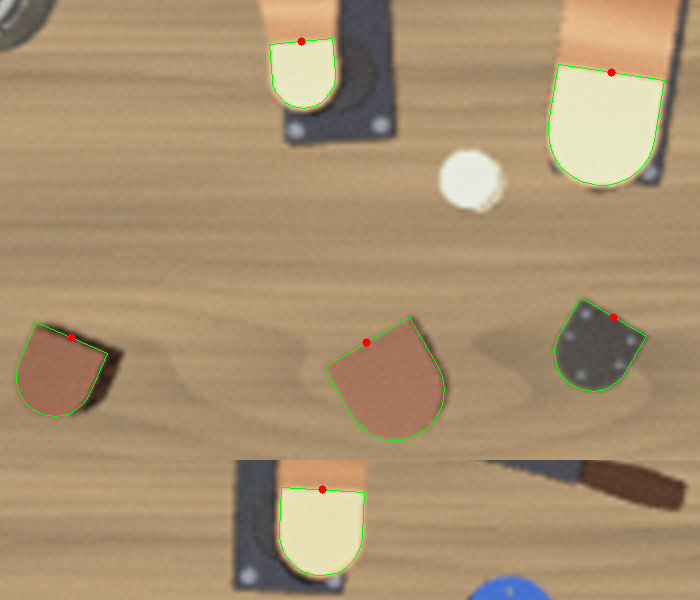

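View pics/c2.png

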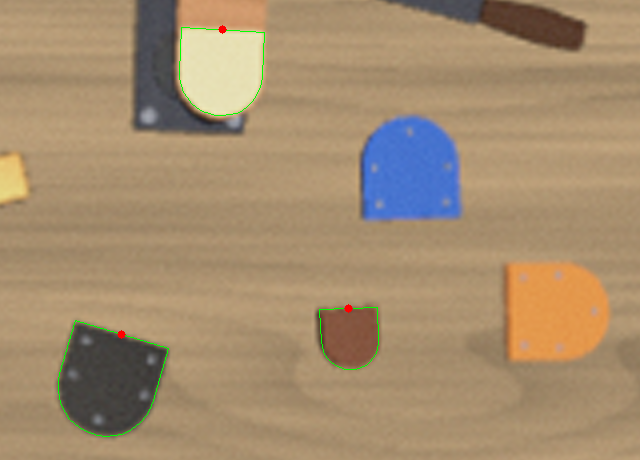

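```bash
cat > go.py <<'E'
# args: base waypoints  name:z_tcp:open  or x,y:z:open ; yaw of the last named; prints 1 row each
import sys,json
from h import *
q=json.load(open("q.json"));OFF=dict(man=.023,lady=.015,child=.010)
s=state();R0=R.from_quat(np.roll(s["tool_rot"],-1));p0=s["tool_pos"]
print("t",round(s["time"],2),"pos",np.round(p0,4),"w",round(s["gripper_width"],3),"F",np.round(s["contact_force"],1),"g",round(s["grasp_force"],1))
for a in sys.argv[1:]:
    n,z,o=a.split(":");x,y,yaw=q[n];k=OFF[n.split("_")[0]]
    p=np.array([x-k*np.cos(yaw),y-k*np.sin(yaw),float(z)])
    Rt=R.from_matrix(np.array([[np.cos(yaw),np.sin(yaw),0],[np.sin(yaw),-np.cos(yaw),0],[0,0,-1]]).T)
    d=R0.inv().apply(p-p0);v=(R0.inv()*Rt).as_rotvec()
    print(o,*np.round(d/.5,4),*np.round(v/1.5,4),"  dist",round(np.linalg.norm(p-p0),3),"turn",round(np.linalg.norm(v),2))
E
python3 go.py child_heel:.12:70
```

```text
t 1.2 pos [ 0.1894 -0.5956  0.2313] w 1.0 F [0.8 0.3 0.4] g 0.0
70 0.6896 -0.3237 0.2226 -0.0 -0.0 0.1778   dist 0.397 turn 0.27
```

Call:
{"name": "jog_arm", "arguments": {
  "motion": "70 0.69 -0.324 0.1 0 0 0.178; 70 0.69 -0.324 0.1 0 0 0.178; 70 0.69 -0.324 0.1 0 0 0.178; 70 0.69 -0.324 0.1 0 0 0.178; 70 0.69 -0.324 0.1 0 0 0.178"
}}

```text
time: 1.82
tool_pos: [0.4178, -0.3839, 0.1908]
tool_rot: [0.0, 1.0, 0.02, 0.0]
contact_force: [0.9, -0.2, -0.5]
gripper_width: 0.699
grasp_force: 0.0
```

```bash
python3 go.py child_heel:.06:70 child_heel:.0015:70
```

```text
t 1.82 pos [ 0.4178 -0.3839  0.1908] w 0.699 F [ 0.9 -0.2 -0.5] g 0.0
70 0.1058 -0.09 0.2615 0.0005 -0.0004 -0.0003   dist 0.148 turn 0.0
70 0.1057 -0.0901 0.3785 0.0005 -0.0004 -0.0003   dist 0.202 turn 0.0
```

Call:
{"name": "jog_arm", "arguments": {
  "motion": "70 0.106 -0.09 0.26 0 0 0; 70 0.106 -0.09 0.26 0 0 0; 70 0.106 -0.09 0.26 0 0 0; 70 0.106 -0.09 0.26 0 0 0; 70 0.106 -0.09 0.26 0 0 0"
}}

```text
time: 2.45
tool_pos: [0.4686, -0.3403, 0.0634]
tool_rot: [0.002, 1.0, 0.02, 0.001]
contact_force: [-0.1, -0.3, 0.6]
gripper_width: 0.7
grasp_force: 0.0
```

```bash
python3 go.py child_heel:.03:70 child_heel:.0015:70
```

```text
t 2.45 pos [ 0.4686 -0.3403  0.0634] w 0.7 F [-0.1 -0.3  0.6] g 0.0
70 0.0008 -0.0071 0.0668 0.0023 -0.0019 -0.0008   dist 0.034 turn 0.0
70 0.0006 -0.0073 0.1238 0.0023 -0.0019 -0.0008   dist 0.062 turn 0.0
```

```bash
python3 -c "
from h import *
for i in range(3): grab_frame('side');print(state()['tool_pos'])"; python3 go.py child_heel:.03:70 child_heel:.0015:70
```

```text
[ 0.46861661 -0.34050486  0.06371466]
[ 0.46852911 -0.34043144  0.06361226]
[ 0.46837045 -0.3401233   0.06326581]
t 2.6 pos [ 0.4684 -0.3401  0.0633] w 0.701 F [-0.3 -1.2  0.1] g 0.0
70 0.0011 -0.0067 0.0665 0.0021 -0.0019 -0.001   dist 0.033 turn 0.0
70 0.001 -0.0069 0.1235 0.0021 -0.0019 -0.001   dist 0.062 turn 0.0
```

Call:
{"name": "jog_arm", "arguments": {
  "motion": "70 0.001 -0.007 0.05 0.002 -0.002 -0.001; 70 0.001 -0.007 0.1 0.002 -0.002 -0.001; 70 0.001 -0.007 0.123 0.002 -0.002 -0.001; 70 0.001 -0.007 0.123 0.002 -0.002 -0.001; 70 0.001 -0.007 0.123 0.002 -0.002 -0.001"
}}

```text
time: 3.22
tool_pos: [0.4687, -0.3356, 0.0006]
tool_rot: [-0.001, 1.0, 0.021, -0.001]
contact_force: [-0.3, 0.5, 0.2]
gripper_width: 0.701
grasp_force: 0.0
```

```bash
python3 go.py child_heel:.0015:70
```

```text
t 3.23 pos [ 0.4687 -0.3356  0.0006] w 0.701 F [-0.3  0.5  0.2] g 0.0
70 0.0003 0.0026 -0.0019 -0.0009 0.001 0.0007   dist 0.002 turn 0.0
```

Call:
{"name": "jog_arm", "arguments": {
  "motion": "0 0 0.001 -0.002 0 0 0; 0 0 0.001 -0.002 0 0 0; 0 0 0.001 -0.002 0 0 0; 0 0 0.001 -0.002 0 0 0; 0 0 0.001 -0.002 0 0 0"
}}

```text
time: 3.85
tool_pos: [0.4691, -0.3362, 0.0019]
tool_rot: [-0.0, 1.0, 0.021, -0.001]
contact_force: [-0.5, 0.3, 4.9]
gripper_width: 0.428
grasp_force: 60.7
```

```bash
python3 go.py child_heel:.25:0 child_shoe:.25:0
```

```text
t 3.85 pos [ 0.4691 -0.3362  0.0019] w 0.428 F [-0.5  0.3  4.9] g 60.7
0 -0.0008 0.0009 -0.4962 -0.0006 0.0007 0.0008   dist 0.248 turn 0.0
0 0.3651 -1.0526 -0.4956 -0.0006 0.0007 -0.029   dist 0.61 turn 0.04
```

Call:
{"name": "jog_arm", "arguments": {
  "motion": "0 0 0 -0.12 0 0 0; 0 0.02 -0.06 -0.23 0 0 0; 0 0.08 -0.18 -0.4 0 0 0; 0 0.16 -0.4 -0.42 0 0 0; 0 0.16 -0.4 -0.42 0 0 0"
}}

```text
time: 4.47
tool_pos: [0.5319, -0.1565, 0.2033]
tool_rot: [-0.001, 1.0, 0.021, -0.001]
contact_force: [0.7, -0.1, -0.8]
gripper_width: 0.422
grasp_force: 60.3
```

```bash
python3 go.py child_shoe:.20:0
```

```text
t 4.47 pos [ 0.5319 -0.1565  0.2033] w 0.422 F [ 0.7 -0.1 -0.8] g 60.3
0 0.2242 -0.6985 0.0079 -0.0017 0.001 -0.0296   dist 0.367 turn 0.04
```

Call:
{"name": "jog_arm", "arguments": {
  "motion": "0 0.224 -0.698 0 0 0 -0.03; 0 0.224 -0.698 0 0 0 -0.03; 0 0.224 -0.698 0 0 0 -0.03; 0 0.224 -0.698 0 0 0 -0.03; 0 0.224 -0.698 0 0 0 -0.03"
}}

```text
time: 5.1
tool_pos: [0.6144, 0.1455, 0.2024]
tool_rot: [-0.001, 0.999, 0.044, -0.001]
contact_force: [0.5, -0.4, 0.4]
gripper_width: 0.422
grasp_force: 60.3
```

```bash
python3 go.py child_shoe:.16:0
```

```text
t 5.1 pos [0.6144 0.1455 0.2024] w 0.422 F [ 0.5 -0.4  0.4] g 60.3
0 0.0393 -0.1 0.085 -0.0019 0.0019 0.0011   dist 0.069 turn 0.0
```

Call:
{"name": "jog_arm", "arguments": {
  "motion": "0 0.039 -0.1 0.03 0 0 0; 0 0.039 -0.1 0.085 0 0 0; 0 0.039 -0.1 0.085 0 0 0; 0 0.039 -0.1 0.085 0 0 0; 0 0.039 -0.1 0.085 0 0 0"
}}

```text
time: 5.72
tool_pos: [0.6301, 0.1945, 0.162]
tool_rot: [-0.002, 0.999, 0.043, -0.0]
contact_force: [-0.2, -0.0, 0.2]
gripper_width: 0.427
grasp_force: 60.3
```

```bash
python3 go.py child_shoe:.132:0
```

```text
t 5.72 pos [0.6301 0.1945 0.162 ] w 0.427 F [-0.2 -0.   0.2] g 60.3
0 -0.0008 -0.0052 0.06 -0.0023 0.0002 0.0003   dist 0.03 turn 0.0
```

Call:
{"name": "jog_arm", "arguments": {
  "motion": "0 -0.001 -0.005 0.03 -0.002 0 0; 0 -0.001 -0.005 0.05 -0.002 0 0; 0 -0.001 -0.005 0.059 -0.002 0 0; 0 -0.001 -0.005 0.059 -0.002 0 0; 0 -0.001 -0.005 0.059 -0.002 0 0"
}}

```text
time: 6.35
tool_pos: [0.6285, 0.1975, 0.1319]
tool_rot: [0.0, 0.999, 0.044, -0.001]
contact_force: [-3.7, -0.6, 7.6]
gripper_width: 0.421
grasp_force: 61.1
```

```bash
python3 go.py child_shoe:.132:0
```

```text
t 6.35 pos [0.6285 0.1975 0.1319] w 0.421 F [-3.7 -0.6  7.6] g 61.1
0 0.0019 0.001 -0.0001 -0.0 0.002 0.001   dist 0.001 turn 0.0
```

Call:
{"name": "jog_arm", "arguments": {
  "motion": "70 0 0 0 0 0 0; 70 0 0 0 0 0 0; 70 0 0 -0.02 0 0 0; 85 0 0 -0.1 0 0 0; 85 0 0 -0.2 0 0 0"
}}

```text
time: 6.98
tool_pos: [0.6279, 0.1974, 0.2305]
tool_rot: [0.0, 0.999, 0.044, -0.003]
contact_force: [0.2, 1.1, 0.6]
gripper_width: 0.847
grasp_force: 0.0
```

```bash
python3 go.py man_heel:.2:89 man_heel:.1:89
```

```text
t 6.97 pos [0.6279 0.1974 0.2305] w 0.847 F [0.2 1.1 0.6] g 0.0
89 -0.3869 0.0382 0.0633 -0.0008 0.0038 -0.296   dist 0.197 turn 0.44
89 -0.3857 0.0382 0.2633 -0.0008 0.0038 -0.296   dist 0.234 turn 0.44
```

Call:
{"name": "jog_arm", "arguments": {
  "motion": "89 -0.387 0.038 0.05 0 0.003 -0.296; 89 -0.387 0.038 0.06 0 0.003 -0.296; 89 -0.386 0.038 0.1 0 0.003 -0.296; 89 -0.386 0.038 0.26 0 0.003 -0.296; 89 -0.386 0.038 0.26 0 0.003 -0.296"
}}

```text
time: 7.6
tool_pos: [0.4348, 0.1614, 0.0985]
tool_rot: [-0.001, 0.965, 0.263, -0.001]
contact_force: [-0.5, 0.4, 0.5]
gripper_width: 0.889
grasp_force: 0.0
```

```bash
python3 go.py man_heel:-0.002:89;python3 - <<'E'
from h import *
f=grab_frame("top");cs=cut_out("top","child_heel")
for c in cs:
    u=np.argwhere(c["pixels"]);print(c["p"],u.mean(0)[::-1])
c=cs[0]["pixels"]
print(piece(f,c,"child","heel",(.639,.198),.13))
print(seat(f,"man",(.621,.011)))
E
```

```text
t 7.6 pos [0.4348 0.1614 0.0985] w 0.889 F [-0.5  0.4  0.5] g 0.0
89 0.0036 0.0019 0.201 -0.001 0.0009 0.0001   dist 0.101 turn 0.0
0.79 [215.23616236 181.97785978]
((array([0.63906142, 0.19715856, 0.11182589]), np.float64(12.920509674827198), np.float64(250.0)), 0.14400000000000002)
((array([ 0.62103567,  0.01207824, -0.14694188]), np.float64(147.5291443803178), np.float64(836.0)), 0.13)
```

Call:
{"name": "jog_arm", "arguments": {
  "motion": "89 0.003 0.002 0.1 0 0 0; 89 0.003 0.002 0.2 0 0 0; 89 0.003 0.002 0.2 0 0 0; 0 0.003 0.002 0.2 0 0 0; 0 0.003 0.002 0.2 0 0 0"
}}

```text
time: 8.32
tool_pos: [0.4426, 0.1624, 0.0045]
tool_rot: [-0.0, 0.965, 0.263, 0.004]
contact_force: [-0.0, -0.2, -0.1]
gripper_width: 0.733
grasp_force: 66.4
```

```bash
python3 go.py man_heel:.20:0 man_shoe:.22:0
```

```text
t 8.32 pos [0.4426 0.1624 0.0045] w 0.733 F [-0.  -0.2 -0.1] g 66.4
0 -0.0081 -0.0038 -0.391 0.0011 -0.005 0.0   dist 0.196 turn 0.01
0 0.1232 0.412 -0.4293 -0.0007 -0.0052 0.455   dist 0.304 turn 0.68
```

```bash
python3 -c "
from h import *
for i in range(3): grab_frame('side');s=state();print(s['tool_pos'],s['tool_rot'],s['contact_force'])"; python3 go.py man_heel:.20:0 man_shoe:.22:0
```

```text
[0.44209564 0.1623575  0.00407528] [-2.23813866e-04  9.64912290e-01  2.62549041e-01  3.49609781e-03] [-0.46070225 -0.59233982 -0.97324469]
[0.44189329 0.16232652 0.00379809] [-2.51541672e-04  9.64913764e-01  2.62545712e-01  3.33369193e-03] [1.30028904 0.43070185 5.08104823]
[0.44188527 0.16233643 0.00379205] [-2.89529734e-04  9.64917967e-01  2.62531244e-01  3.25261518e-03] [0.06249003 0.01351302 6.73258565]
t 8.47 pos [0.4419 0.1623 0.0038] w 0.732 F [0.1 0.  6.7] g 67.3
0 -0.0073 -0.0035 -0.3925 0.0008 -0.0043 -0.0   dist 0.196 turn 0.01
0 0.1241 0.4123 -0.4312 -0.0007 -0.0044 0.455   dist 0.305 turn 0.68
```

```bash
sed -i 's/n,z,o=a.split(":");x,y,yaw=q\[n\];k=OFF\[n.split("_")\[0\]\]/n,z,o=a.split(":");n,_,k=n.partition("@");x,y,yaw=q[n];k=float(k) if k else OFF[n.split("_")[0]]/' go.py; python3 go.py man_shoe@.018:.22:0
```

```text
t 8.47 pos [0.4419 0.1623 0.0038] w 0.732 F [0.1 0.  6.7] g 67.3
0 0.1318 0.4186 -0.4311 -0.0007 -0.0044 0.455   dist 0.308 turn 0.68
```

Call:
{"name": "jog_arm", "arguments": {
  "motion": "0 0 0 -0.12 0 0 0; 0 0 0 -0.24 0 0 0.05; 0 0.05 0.1 -0.36 0 -0.004 0.2; 0 0.09 0.2 -0.43 0 -0.004 0.33; 0 0.12 0.32 -0.43 0 -0.004 0.45"
}}

```text
time: 9.1
tool_pos: [0.5629, 0.0652, 0.2187]
tool_rot: [-0.0, 0.998, -0.055, 0.002]
contact_force: [0.6, 0.5, -0.8]
gripper_width: 0.732
grasp_force: 66.5
```

```bash
python3 go.py man_shoe@.018:.18:0
```

```text
t 9.1 pos [0.5629 0.0652 0.2187] w 0.732 F [ 0.6  0.5 -0.8] g 66.5
0 0.0914 0.0913 0.0776 -0.0005 -0.0023 0.0271   dist 0.075 turn 0.04
```

Call:
{"name": "jog_arm", "arguments": {
  "motion": "0 0.091 0.091 0.02 0 -0.002 0.027; 0 0.091 0.091 0.078 0 -0.002 0.027; 0 0.091 0.091 0.078 0 -0.002 0.027; 0 0.091 0.091 0.078 0 -0.002 0.027; 0 0.091 0.091 0.078 0 -0.002 0.027"
}}

```text
time: 9.72
tool_pos: [0.6008, 0.0162, 0.1763]
tool_rot: [0.0, 0.997, -0.073, -0.002]
contact_force: [-0.1, 0.5, -0.7]
gripper_width: 0.735
grasp_force: 66.5
```

```bash
python3 go.py man_shoe@.018:.150:0 man_shoe@.018:.1338:0
```

```text
t 9.72 pos [0.6008 0.0162 0.1763] w 0.735 F [-0.1  0.5 -0.7] g 66.5
0 0.0058 0.002 0.0526 0.0004 0.0031 0.0038   dist 0.026 turn 0.01
0 0.0059 0.0019 0.085 0.0004 0.0031 0.0038   dist 0.043 turn 0.01
```

Call:
{"name": "jog_arm", "arguments": {
  "motion": "0 0.006 0.002 0.03 0 0.003 0.004; 0 0.006 0.002 0.06 0 0.003 0.004; 0 0.006 0.002 0.076 0 0.003 0.004; 0 0.006 0.002 0.076 0 0.003 0.004; 0 0.006 0.002 0.076 0 0.003 0.004"
}}

```text
time: 10.35
tool_pos: [0.6029, 0.0141, 0.1363]
tool_rot: [0.0, 0.997, -0.076, -0.001]
contact_force: [-0.8, -0.4, -1.3]
gripper_width: 0.735
grasp_force: 66.5
```

```bash
python3 go.py man_shoe@.018:.1338:0
```

```text
t 10.35 pos [0.6029 0.0141 0.1363] w 0.735 F [-0.8 -0.4 -1.3] g 66.5
0 0.0008 -0.0015 0.0051 0.0005 0.0019 -0.001   dist 0.003 turn 0.0
```

Lower the last 2.5 mm, let go and lift.

Call:
{"name": "jog_arm", "arguments": {
  "motion": "0 0.001 -0.001 0.006 0 0.002 0; 0 0.001 -0.001 0.006 0 0.002 0; 95 0.001 -0.001 0.006 0 0.002 0; 95 0.001 -0.001 0.006 0 0.002 0; 95 0.001 -0.001 -0.02 0 0.002 0"
}}

```text
time: 10.98
tool_pos: [0.6025, 0.0146, 0.1455]
tool_rot: [0.0, 0.997, -0.076, -0.001]
contact_force: [0.3, -0.2, 0.6]
gripper_width: 0.95
grasp_force: 0.0
```

```bash
python3 go.py lady_heel:.22:80
```

```text
t 10.97 pos [0.6025 0.0146 0.1455] w 0.95 F [ 0.3 -0.2  0.6] g 0.0
80 -0.4169 -0.6435 -0.1485 0.0008 0.0018 0.1628   dist 0.39 turn 0.24
```

Call:
{"name": "jog_arm", "arguments": {
  "motion": "95 0 0 -0.12 0 0 0; 90 -0.06 -0.05 -0.15 0 0.002 0.08; 80 -0.13 -0.16 -0.15 0 0.002 0.16; 80 -0.2 -0.28 -0.15 0 0.002 0.163; 80 -0.27 -0.4 -0.15 0 0.002 0.163"
}}

```text
time: 11.6
tool_pos: [0.506, 0.2189, 0.2228]
tool_rot: [-0.0, 0.98, -0.198, 0.003]
contact_force: [0.1, -0.2, 0.1]
gripper_width: 0.801
grasp_force: 0.0
```

```bash
python3 go.py lady_heel:.12:80;python3 - <<'E'
from h import *
f=grab_frame("top");cs=cut_out("top","man_heel");c=cs[0]["pixels"];print(np.argwhere(c).mean(0))
print(piece(f,c,"man","heel",(.62,.011),.13))
E
```

```text
t 11.6 pos [0.506  0.2189 0.2228] w 0.801 F [ 0.1 -0.2  0.1] g 0.0
80 -0.225 -0.2211 0.2048 -0.0008 -0.0034 -0.0006   dist 0.188 turn 0.01
[194.57567185 289.58274399]
((array([ 0.62177402,  0.01176703, -0.18828286]), np.float64(22.46549974633119), np.float64(694.0)), 0.154)
```

Call:
{"name": "jog_arm", "arguments": {
  "motion": "80 -0.225 -0.221 0.06 -0.001 -0.003 0; 80 -0.225 -0.221 0.1 -0.001 -0.003 0; 80 -0.225 -0.221 0.205 -0.001 -0.003 0; 80 -0.225 -0.221 0.205 -0.001 -0.003 0; 80 -0.225 -0.221 0.205 -0.001 -0.003 0"
}}

```text
time: 12.32
tool_pos: [0.446, 0.3619, 0.1181]
tool_rot: [0.001, 0.98, -0.197, -0.001]
contact_force: [-0.6, -0.3, 0.7]
gripper_width: 0.802
grasp_force: 0.0
```

```bash
python3 go.py lady_heel:.06:80 lady_heel:.015:80
```

```text
t 12.32 pos [0.446  0.3619 0.1181] w 0.802 F [-0.6 -0.3  0.7] g 0.0
80 -0.0024 -0.0047 0.1163 0.0022 0.001 -0.0001   dist 0.058 turn 0.0
80 -0.0023 -0.005 0.2063 0.0022 0.001 -0.0001   dist 0.103 turn 0.0
```

Call:
{"name": "jog_arm", "arguments": {
  "motion": "80 -0.002 -0.005 0.1 0.001 0.001 0; 80 -0.002 -0.005 0.16 0.001 0.001 0; 80 -0.002 -0.005 0.216 0.001 0.001 0; 80 -0.002 -0.005 0.216 0.001 0.001 0; 80 -0.002 -0.005 0.216 0.001 0.001 0"
}}

```text
time: 12.95
tool_pos: [0.4482, 0.3655, 0.0132]
tool_rot: [-0.001, 0.98, -0.198, 0.002]
contact_force: [0.5, 0.7, 0.8]
gripper_width: 0.799
grasp_force: 0.0
```

```bash
python3 go.py lady_heel:.010:80
```

```text
t 12.95 pos [0.4482 0.3655 0.0132] w 0.799 F [0.5 0.7 0.8] g 0.0
80 -0.0038 0.0041 0.0064 -0.0021 -0.002 -0.001   dist 0.004 turn 0.0
```

Call:
{"name": "jog_arm", "arguments": {
  "motion": "80 -0.004 0.004 0.004 -0.001 -0.001 0; 0 -0.004 0.004 0.004 -0.001 -0.001 0; 0 -0.004 0.004 0.004 -0.001 -0.001 0; 0 -0.004 0.004 0.004 -0.001 -0.001 0; 0 -0.004 0.004 0.004 -0.001 -0.001 0"
}}

```text
time: 13.58
tool_pos: [0.444, 0.3647, 0.0098]
tool_rot: [0.0, 0.98, -0.197, 0.0]
contact_force: [-0.4, -0.1, 5.7]
gripper_width: 0.577
grasp_force: 63.2
```

```bash
python3 go.py lady_heel@0:.010:80 lady_heel:.24:0 lady_shoe:.24:0
```

```text
t 13.57 pos [0.444  0.3647 0.0098] w 0.577 F [-0.4 -0.1  5.7] g 63.2
80 0.0332 -0.0007 -0.0005 0.0001 -0.0001 -0.0001   dist 0.017 turn 0.0
0 0.0033 -0.0006 -0.4605 0.0001 -0.0001 -0.0001   dist 0.23 turn 0.0
0 0.8119 0.9593 -0.4602 0.0001 -0.0 -0.2304   dist 0.669 turn 0.35
```

Call:
{"name": "jog_arm", "arguments": {
  "motion": "0 0 0 -0.12 0 0 0; 0 0 0 -0.24 0 0 0; 0 0.05 0.06 -0.34 0 0 -0.06; 0 0.1 0.12 -0.44 0 0 -0.12; 0 0.18 0.21 -0.46 0 0 -0.23"
}}

```text
time: 14.2
tool_pos: [0.4873, 0.2337, 0.243]
tool_rot: [-0.001, 1.0, -0.023, 0.003]
contact_force: [1.5, -0.8, -1.3]
gripper_width: 0.574
grasp_force: 62.2
```

```bash
python3 go.py lady_shoe@.0166:.24:0
```

```text
t 14.2 pos [0.4873 0.2337 0.243 ] w 0.574 F [ 1.5 -0.8 -1.3] g 62.2
0 0.3315 0.922 0.0062 -0.0011 -0.0035 0.0031   dist 0.49 turn 0.01
```

Call:
{"name": "jog_arm", "arguments": {
  "motion": "0 0.332 0.922 0 -0.001 -0.003 0.003; 0 0.332 0.922 0 -0.001 -0.003 0.003; 0 0.332 0.922 0 -0.001 -0.003 0.003; 0 0.332 0.922 0 -0.001 -0.003 0.003; 0 0.332 0.922 0 -0.001 -0.003 0.003"
}}

```text
time: 14.82
tool_pos: [0.5753, -0.0677, 0.2379]
tool_rot: [0.001, 1.0, -0.029, -0.003]
contact_force: [0.9, 0.9, -0.4]
gripper_width: 0.577
grasp_force: 62.3
```

```bash
python3 go.py lady_shoe@.0166:.19:0
```

```text
t 14.82 pos [ 0.5753 -0.0677  0.2379] w 0.577 F [ 0.9  0.9 -0.4] g 62.3
0 0.1322 0.3263 0.0956 0.0016 0.0046 -0.0051   dist 0.182 turn 0.01
```

Call:
{"name": "jog_arm", "arguments": {
  "motion": "0 0.132 0.326 0.02 0.001 0.004 -0.005; 0 0.132 0.326 0.03 0.001 0.004 -0.005; 0 0.132 0.326 0.05 0.001 0.004 -0.005; 0 0.132 0.326 0.095 0.001 0.004 -0.005; 0 0.132 0.326 0.095 0.001 0.004 -0.005"
}}

```text
time: 15.45
tool_pos: [0.6294, -0.2313, 0.1869]
tool_rot: [-0.001, 1.0, -0.026, -0.003]
contact_force: [0.0, 1.6, -1.3]
gripper_width: 0.579
grasp_force: 62.4
```

```bash
python3 go.py lady_shoe@.0166:.144:0
```

```text
t 15.45 pos [ 0.6294 -0.2313  0.1869] w 0.579 F [ 0.   1.6 -1.3] g 62.4
0 0.0048 0.0065 0.0858 -0.0014 0.0045 -0.0002   dist 0.043 turn 0.01
```

Call:
{"name": "jog_arm", "arguments": {
  "motion": "0 0.004 0.006 0.03 -0.001 0.004 0; 0 0.004 0.006 0.06 -0.001 0.004 0; 0 0.004 0.006 0.084 -0.001 0.004 0; 0 0.004 0.006 0.084 -0.001 0.004 0; 0 0.004 0.006 0.084 -0.001 0.004 0"
}}

```text
time: 16.08
tool_pos: [0.6335, -0.2357, 0.1495]
tool_rot: [0.002, 1.0, -0.026, 0.003]
contact_force: [-1.0, 0.2, 0.2]
gripper_width: 0.576
grasp_force: 62.4
```

```bash
python3 go.py lady_shoe@.0166:.1398:0
```

```text
t 16.07 pos [ 0.6335 -0.2357  0.1495] w 0.576 F [-1.   0.2  0.2] g 62.4
0 -0.0046 -0.0021 0.0193 0.002 -0.0043 0.0001   dist 0.01 turn 0.01
```

Call:
{"name": "jog_arm", "arguments": {
  "motion": "0 -0.004 -0.002 0.01 0.002 -0.003 0; 0 -0.004 -0.002 0.014 0.002 -0.003 0; 0 -0.004 -0.002 0.017 0.002 -0.003 0; 0 -0.004 -0.002 0.017 0.002 -0.003 0; 0 -0.004 -0.002 0.017 0.002 -0.003 0"
}}

```text
time: 16.7
tool_pos: [0.6314, -0.2347, 0.1407]
tool_rot: [-0.0, 1.0, -0.026, 0.001]
contact_force: [0.0, 0.5, -1.4]
gripper_width: 0.577
grasp_force: 62.4
```

```bash
python3 go.py lady_shoe@.0166:.1398:0
```

```text
t 16.7 pos [ 0.6314 -0.2347  0.1407] w 0.577 F [ 0.   0.5 -1.4] g 62.4
0 -0.0002 -0.0003 0.0017 -0.0001 -0.001 -0.0001   dist 0.001 turn 0.0
```

Call:
{"name": "jog_arm", "arguments": {
  "motion": "0 0 0 0.003 0 -0.001 0; 0 0 0 0.003 0 -0.001 0; 80 0 0 0.003 0 -0.001 0; 80 0 0 0.003 0 -0.001 0; 85 0 0 -0.05 0 -0.001 0"
}}

```text
time: 17.32
tool_pos: [0.6295, -0.2338, 0.1623]
tool_rot: [-0.001, 1.0, -0.026, -0.003]
contact_force: [0.2, -0.4, 0.9]
gripper_width: 0.851
grasp_force: 0.0
```

```bash
python3 go.py man_top:.20:89
```

```text
t 17.32 pos [ 0.6295 -0.2338  0.1623] w 0.851 F [ 0.2 -0.4  0.9] g 0.0
89 -0.3845 -0.0853 -0.0728 -0.0014 0.0042 0.1553   dist 0.2 turn 0.23
```

Call:
{"name": "jog_arm", "arguments": {
  "motion": "85 0 0 -0.11 0 0.002 0; 89 -0.1 -0.02 -0.12 0 0.004 0.05; 89 -0.21 -0.04 -0.1 0 0.004 0.1; 89 -0.33 -0.07 -0.08 0 0.004 0.155; 89 -0.384 -0.085 0 0 0.004 0.155"
}}

```text
time: 17.95
tool_pos: [0.4413, -0.1825, 0.1675]
tool_rot: [0.001, 0.99, -0.142, 0.006]
contact_force: [-0.0, -0.2, 0.5]
gripper_width: 0.891
grasp_force: 0.0
```

```bash
python3 go.py man_top:.04:89;python3 - <<'E'
from h import *
f=grab_frame("top");cs=cut_out("top","lady_heel");c=cs[0]["pixels"];print(np.argwhere(c).mean(0))
print(piece(f,c,"lady","heel",(.64,-.235),.13))
E
```

```text
t 17.95 pos [ 0.4413 -0.1825  0.1675] w 0.891 F [-0.  -0.2  0.5] g 0.0
89 -0.0063 -0.0016 0.255 0.0006 -0.0078 -0.0002   dist 0.128 turn 0.01
[181.26518219 396.18623482]
((array([ 0.64574626, -0.23293903, -0.01864713]), np.float64(17.34626001016157), np.float64(427.0)), 0.175)
```

Call:
{"name": "jog_arm", "arguments": {
  "motion": "89 -0.006 -0.002 0.1 0 -0.006 0; 89 -0.006 -0.002 0.2 0 -0.006 0; 89 -0.006 -0.002 0.29 0 -0.006 0; 89 -0.006 -0.002 0.29 0 -0.006 0; 89 -0.006 -0.002 0.29 0 -0.006 0"
}}

```text
time: 18.68
tool_pos: [0.4422, -0.1819, 0.023]
tool_rot: [0.0, 0.99, -0.141, 0.0]
contact_force: [0.2, 0.5, 0.2]
gripper_width: 0.891
grasp_force: 0.0
```

```bash
python3 go.py man_top:-.003:89
```

```text
t 18.68 pos [ 0.4422 -0.1819  0.023 ] w 0.891 F [0.2 0.5 0.2] g 0.0
89 -0.0047 0.0004 0.0519 -0.0 -0.0001 0.0004   dist 0.026 turn 0.0
```

Call:
{"name": "jog_arm", "arguments": {
  "motion": "89 -0.005 0 0.02 0 0 0; 89 -0.005 0 0.04 0 0 0; 89 -0.005 0 0.05 0 0 0; 89 -0.005 0 0.05 0 0 0; 89 -0.005 0 0.05 0 0 0"
}}

```text
time: 19.3
tool_pos: [0.4376, -0.18, -0.0043]
tool_rot: [-0.001, 0.99, -0.141, -0.001]
contact_force: [0.6, -0.3, 0.4]
gripper_width: 0.89
grasp_force: 0.0
```

```bash
python3 go.py man_top:-.004:89
```

```text
t 19.3 pos [ 0.4376 -0.18   -0.0043] w 0.89 F [ 0.6 -0.3  0.4] g 0.0
89 0.0052 0.0015 -0.0006 -0.0005 0.002 0.0003   dist 0.003 turn 0.0
```

Call:
{"name": "jog_arm", "arguments": {
  "motion": "0 0.002 0.001 0.001 0 0 0; 0 0.002 0.001 0.001 0 0 0; 0 0.002 0.001 0.001 0 0 0; 0 0.002 0.001 0.001 0 0 0; 0 0.002 0.001 0.001 0 0 0"
}}

```text
time: 19.92
tool_pos: [0.4393, -0.1812, -0.0039]
tool_rot: [-0.0, 0.99, -0.141, -0.001]
contact_force: [0.3, -0.2, 4.7]
gripper_width: 0.724
grasp_force: 65.7
```

```bash
python3 go.py man_top@0:-.004:89 man_shoe:.22:0
```

```text
t 19.93 pos [ 0.4393 -0.1812 -0.0039] w 0.724 F [ 0.3 -0.2  4.7] g 65.7
89 0.0473 -0.0 0.0001 -0.0002 0.0008 0.0003   dist 0.024 turn 0.0
0 0.1949 -0.4672 -0.4479 -0.0003 0.0008 -0.0885   dist 0.338 turn 0.13
```

```bash
python3 - <<'E'
import json
q=json.load(open("q.json"));q["man_stack"]=[.6216,.012,-.168];q["lady_stack"]=[.6463,-.2338,-.032];json.dump(q,open("q.json","w"))
E
python3 go.py man_stack@.0237:.22:0
```

```text
t 19.93 pos [ 0.4393 -0.1812 -0.0039] w 0.724 F [ 0.3 -0.2  4.7] g 65.7
0 0.1942 -0.4678 -0.4479 -0.0003 0.0008 -0.0773   dist 0.338 turn 0.12
```

Call:
{"name": "jog_arm", "arguments": {
  "motion": "0 0 0 -0.11 0 0 0; 0 0 0 -0.23 0 0 0; 0 0.04 -0.1 -0.3 0 0 -0.04; 0 0.08 -0.2 -0.36 0 0 -0.08; 0 0.12 -0.28 -0.44 0 0 -0.08"
}}

```text
time: 20.55
tool_pos: [0.5357, -0.0617, 0.2148]
tool_rot: [-0.001, 0.997, -0.081, -0.003]
contact_force: [0.0, -0.4, 0.2]
gripper_width: 0.723
grasp_force: 65.7
```

```bash
python3 go.py man_stack@.0237:.21:0
```

```text
t 20.55 pos [ 0.5357 -0.0617  0.2148] w 0.723 F [ 0.  -0.4  0.2] g 65.7
0 0.0983 -0.1735 0.0093 -0.0009 0.0036 0.0033   dist 0.1 turn 0.01
```

Call:
{"name": "jog_arm", "arguments": {
  "motion": "0 0.098 -0.173 0 0 0.003 0.003; 0 0.098 -0.173 0.01 0 0.003 0.003; 0 0.098 -0.173 0.04 0 0.003 0.003; 0 0.098 -0.173 0.08 0 0.003 0.003; 0 0.098 -0.173 0.08 0 0.003 0.003"
}}

```text
time: 21.18
tool_pos: [0.5955, 0.0132, 0.1712]
tool_rot: [-0.001, 0.996, -0.085, -0.002]
contact_force: [0.4, 0.0, 0.7]
gripper_width: 0.727
grasp_force: 65.7
```

```bash
python3 go.py man_stack@.0237:.156:0
```

```text
t 21.18 pos [0.5955 0.0132 0.1712] w 0.727 F [0.4 0.  0.7] g 65.7
0 0.0045 -0.0063 0.0304 -0.0004 0.0033 -0.0011   dist 0.016 turn 0.01
```

Call:
{"name": "jog_arm", "arguments": {
  "motion": "0 0.004 -0.006 0.015 0 0.003 -0.001; 0 0.004 -0.006 0.025 0 0.003 -0.001; 0 0.004 -0.006 0.03 0 0.003 -0.001; 0 0.004 -0.006 0.03 0 0.003 -0.001; 0 0.004 -0.006 0.03 0 0.003 -0.001"
}}

```text
time: 21.8
tool_pos: [0.6008, 0.0166, 0.1603]
tool_rot: [-0.0, 0.997, -0.083, 0.003]
contact_force: [0.3, 0.4, 0.6]
gripper_width: 0.721
grasp_force: 65.7
```

```bash
python3 go.py man_stack@.0237:.150:0
```

```text
t 21.8 pos [0.6008 0.0166 0.1603] w 0.721 F [0.3 0.4 0.6] g 65.7
0 -0.005 0.0021 0.0206 -0.0008 -0.0043 0.0007   dist 0.011 turn 0.01
```

Call:
{"name": "jog_arm", "arguments": {
  "motion": "0 -0.004 0.002 0.008 0 -0.003 0; 0 -0.004 0.002 0.014 0 -0.003 0; 0 -0.004 0.002 0.018 0 -0.003 0; 0 -0.004 0.002 0.018 0 -0.003 0; 0 -0.004 0.002 0.018 0 -0.003 0"
}}

```text
time: 22.42
tool_pos: [0.5986, 0.016, 0.151]
tool_rot: [-0.001, 0.997, -0.083, 0.001]
contact_force: [0.2, -0.5, -0.1]
gripper_width: 0.726
grasp_force: 65.7
```

```bash
python3 go.py man_stack@.0237:.150:0
```

```text
t 22.43 pos [0.5986 0.016  0.151 ] w 0.726 F [ 0.2 -0.5 -0.1] g 65.7
0 -0.0007 0.0001 0.0021 -0.0009 -0.001 0.0008   dist 0.001 turn 0.0
```

Call:
{"name": "jog_arm", "arguments": {
  "motion": "0 0 0 0.003 0 -0.001 0; 0 0 0 0.003 0 -0.001 0; 95 0 0 0.003 0 -0.001 0; 95 0 0 0.003 0 -0.001 0; 95 0 0 -0.05 0 -0.001 0"
}}

```text
time: 23.05
tool_pos: [0.5965, 0.0161, 0.173]
tool_rot: [-0.001, 0.997, -0.083, -0.003]
contact_force: [0.5, 0.3, -0.2]
gripper_width: 0.947
grasp_force: 0.0
```

```bash
python3 go.py lady_top:.10:78
```

```text
t 23.05 pos [0.5965 0.0161 0.173 ] w 0.947 F [ 0.5  0.3 -0.2] g 0.0
78 -0.27 0.0343 0.1477 0.0002 0.0042 0.2398   dist 0.155 turn 0.36
```

Call:
{"name": "jog_arm", "arguments": {
  "motion": "95 -0.01 0 -0.06 0 0.002 0; 90 -0.13 0.015 -0.06 0 0.004 0.12; 78 -0.25 0.03 -0.02 0 0.004 0.24; 78 -0.27 0.034 0.08 0 0.004 0.24; 78 -0.27 0.034 0.147 0 0.004 0.24"
}}

```text
time: 23.68
tool_pos: [0.4607, 0.0219, 0.1006]
tool_rot: [-0.0, 0.965, -0.26, 0.003]
contact_force: [0.8, -0.9, -0.3]
gripper_width: 0.779
grasp_force: 0.0
```

```bash
python3 go.py lady_top:.02:78;python3 - <<'E'
from h import *
f=grab_frame("top");cs=cut_out("top","man_top")
for c in cs: print(c["p"],np.argwhere(c["pixels"]).mean(0))
c=min(cs,key=lambda c:abs(np.argwhere(c["pixels"]).mean(0)[1]-290))["pixels"]
print(piece(f,c,"man","top",(.6,.011),.154))
E
```

```text
t 23.68 pos [0.4607 0.0219 0.1006] w 0.779 F [ 0.8 -0.9 -0.3] g 0.0
78 -0.0016 0.0011 0.1613 -0.0013 -0.0032 -0.0002   dist 0.081 turn 0.01
0.95 [207.50617284 441.8377425 ]
0.7 [242.22960152 477.49525617]
0.61 [138.77272727 391.82246377]
0.58 [193.69198895 289.21546961]
((array([ 0.62267355,  0.01284462, -0.16052278]), np.float64(20.935076986812625), np.float64(724.0)), 0.162)
```

Call:
{"name": "jog_arm", "arguments": {
  "motion": "78 -0.002 0.001 0.08 -0.001 -0.003 0; 78 -0.002 0.001 0.14 -0.001 -0.003 0; 78 -0.002 0.001 0.165 -0.001 -0.003 0; 78 -0.002 0.001 0.165 -0.001 -0.003 0; 78 -0.002 0.001 0.165 -0.001 -0.003 0"
}}

```text
time: 24.4
tool_pos: [0.4634, 0.0215, 0.0217]
tool_rot: [-0.0, 0.965, -0.26, 0.002]
contact_force: [0.1, -0.4, 0.8]
gripper_width: 0.779
grasp_force: 0.0
```

```bash
python3 go.py lady_top:-.001:78
```

```text
t 24.4 pos [0.4634 0.0215 0.0217] w 0.779 F [ 0.1 -0.4  0.8] g 0.0
78 -0.0062 0.003 0.0454 -0.0012 -0.0023 -0.0002   dist 0.023 turn 0.0
```

Call:
{"name": "jog_arm", "arguments": {
  "motion": "78 -0.006 0.003 0.02 -0.001 -0.002 0; 78 -0.006 0.003 0.035 -0.001 -0.002 0; 78 -0.006 0.003 0.043 -0.001 -0.002 0; 78 -0.006 0.003 0.043 -0.001 -0.002 0; 78 -0.006 0.003 0.043 -0.001 -0.002 0"
}}

```text
time: 25.02
tool_pos: [0.4587, 0.0219, -0.0015]
tool_rot: [0.0, 0.966, -0.26, -0.001]
contact_force: [-0.0, -0.9, 0.5]
gripper_width: 0.784
grasp_force: 0.0
```

```bash
python3 go.py lady_top:-.001:78
```

```text
t 25.02 pos [ 0.4587  0.0219 -0.0015] w 0.784 F [-0.  -0.9  0.5] g 0.0
78 0.0025 -0.0013 -0.0009 0.0005 0.0014 -0.0002   dist 0.001 turn 0.0
```

Call:
{"name": "jog_arm", "arguments": {
  "motion": "0 0.001 0 0 0 0 0; 0 0.001 0 0 0 0 0; 0 0.001 0 0 0 0 0; 0 0.001 0 0 0 0 0; 0 0.001 0 0 0 0 0"
}}

```text
time: 25.65
tool_pos: [0.4598, 0.0215, -0.0008]
tool_rot: [-0.0, 0.965, -0.26, -0.0]
contact_force: [0.0, 0.3, 4.9]
gripper_width: 0.556
grasp_force: 62.2
```

```bash
python3 go.py lady_top@0:-.001:78 lady_stack:.24:0
```

```text
t 25.65 pos [ 0.4598  0.0215 -0.0008] w 0.556 F [0.  0.3 4.9] g 62.2
78 0.0302 -0.0007 0.0004 0.0001 0.0004 -0.0002   dist 0.015 turn 0.0
0 0.5524 0.2682 -0.4819 -0.0 0.0005 -0.3299   dist 0.39 turn 0.49
```

Call:
{"name": "jog_arm", "arguments": {
  "motion": "0 0 0 -0.11 0 0 0; 0 0 0 -0.23 0 0 -0.05; 0 0.04 0.02 -0.35 0 0 -0.15; 0 0.1 0.05 -0.45 0 0 -0.25; 0 0.2 0.1 -0.47 0 0 -0.33"
}}

```text
time: 26.28
tool_pos: [0.5231, -0.0726, 0.2383]
tool_rot: [0.001, 1.0, -0.013, 0.003]
contact_force: [1.4, -0.6, 0.8]
gripper_width: 0.562
grasp_force: 62.1
```

```bash
python3 go.py lady_stack:.23:0
```

```text
t 26.27 pos [ 0.5231 -0.0726  0.2383] w 0.562 F [ 1.4 -0.6  0.8] g 62.1
0 0.2245 0.3158 0.0183 0.0008 -0.0038 0.0042   dist 0.194 turn 0.01
```

Call:
{"name": "jog_arm", "arguments": {
  "motion": "0 0.224 0.316 0 0 -0.003 0.004; 0 0.224 0.316 0 0 -0.003 0.004; 0 0.224 0.316 0.02 0 -0.003 0.004; 0 0.224 0.316 0.08 0 -0.003 0.004; 0 0.224 0.316 0.08 0 -0.003 0.004"
}}

```text
time: 26.9
tool_pos: [0.6254, -0.233, 0.1878]
tool_rot: [-0.002, 1.0, -0.02, -0.008]
contact_force: [-0.2, 0.6, -0.1]
gripper_width: 0.559
grasp_force: 62.1
```

```bash
python3 go.py lady_stack:.182:0
```

```text
t 26.9 pos [ 0.6254 -0.233   0.1878] w 0.559 F [-0.2  0.6 -0.1] g 62.1
0 0.012 0.0001 0.0114 -0.0028 0.0101 -0.0047   dist 0.008 turn 0.02
```

Call:
{"name": "jog_arm", "arguments": {
  "motion": "0 0.012 0 0.004 -0.002 0.009 -0.004; 0 0.012 0 0.01 -0.002 0.009 -0.004; 0 0.012 0 0.012 -0.002 0.009 -0.004; 0 0.012 0 0.012 -0.002 0.009 -0.004; 0 0.012 0 0.012 -0.002 0.009 -0.004"
}}

```text
time: 27.52
tool_pos: [0.6336, -0.2335, 0.1873]
tool_rot: [0.002, 1.0, -0.016, 0.004]
contact_force: [0.5, -0.5, -0.7]
gripper_width: 0.565
grasp_force: 62.1
```

```bash
python3 go.py lady_stack:.174:0
```

```text
t 27.52 pos [ 0.6336 -0.2335  0.1873] w 0.565 F [ 0.5 -0.5 -0.7] g 62.1
0 -0.0049 -0.0004 0.0266 0.0019 -0.0047 0.0002   dist 0.014 turn 0.01
```

Call:
{"name": "jog_arm", "arguments": {
  "motion": "0 -0.004 0 0.008 0.001 -0.003 0; 0 -0.004 0 0.016 0.001 -0.003 0; 0 -0.004 0 0.022 0.001 -0.003 0; 0 -0.004 0 0.022 0.001 -0.003 0; 0 -0.004 0 0.022 0.001 -0.003 0"
}}

```text
time: 28.15
tool_pos: [0.6317, -0.2337, 0.1759]
tool_rot: [0.001, 1.0, -0.016, 0.001]
contact_force: [0.2, -0.5, -0.4]
gripper_width: 0.56
grasp_force: 62.1
```

```bash
python3 go.py lady_stack:.174:0
```

```text
t 28.15 pos [ 0.6317 -0.2337  0.1759] w 0.56 F [ 0.2 -0.5 -0.4] g 62.1
0 -0.0008 -0.0007 0.0038 0.0008 -0.0015 0.0   dist 0.002 turn 0.0
```

Call:
{"name": "jog_arm", "arguments": {
  "motion": "0 0 0 0.005 0 -0.001 0; 0 0 0 0.005 0 -0.001 0; 80 0 0 0.005 0 -0.001 0; 80 0 0 0.005 0 -0.001 0; 85 0 0 -0.05 0 -0.001 0"
}}

```text
time: 28.78
tool_pos: [0.6298, -0.2327, 0.1974]
tool_rot: [-0.001, 1.0, -0.016, -0.003]
contact_force: [-0.1, 0.1, -0.4]
gripper_width: 0.852
grasp_force: 0.0
```

Call:
{"name": "jog_arm", "arguments": {
  "motion": "85 0 0 -0.1 0 0 0; 85 -0.05 0 -0.2 0 0 0; 85 -0.15 0 -0.2 0 0 0; 85 -0.25 0 -0.2 0 0 0; 85 -0.35 0 -0.2 0 0 0"
}}

```text
time: 29.4
tool_pos: [0.4551, -0.2277, 0.3007]
tool_rot: [0.001, 1.0, -0.016, 0.0]
contact_force: [-0.5, -0.9, 0.8]
gripper_width: 0.85
grasp_force: 0.0
```

```bash
python3 - <<'E'
from h import *
f=grab_frame("top");cs=cut_out("top","lady_top")
for c in cs: print(c["p"],np.argwhere(c["pixels"]).mean(0))
print(piece(f,cs[0]["pixels"],"lady","top",(.63,-.235),.175))
for n in("lady_top","man_top"):
    c=min(cut_out("top",n),key=lambda c:np.hypot(*(np.argwhere(c["pixels"]).mean(0)-((181,396) if n=="lady_top" else (193,289)))))["pixels"]
    u=np.argwhere(cv2.erode(c.astype(np.uint8),np.ones((5,5))))[:,::-1];print(n,np.median(height(f,u)))
im=f["color"][150:230,190:430,::-1];g=grab_frame("side")["color"][110:260,180:360,::-1]
a=cv2.resize(im,(720,240),interpolation=cv2.INTER_CUBIC);b=cv2.resize(g,(420,350),interpolation=cv2.INTER_CUBIC)
cv2.imwrite("pics/end.png",np.vstack([a,cv2.copyMakeBorder(b,0,0,0,300,0)]));print(state()["tool_pos"])
E
```

```text
0.81 [179.37471264 397.72413793]
0.63 [193.  394.5]
0.47 [157.87297921 220.1630485 ]
((array([ 0.64753583, -0.23259987, -0.02849636]), np.float64(19.103261551611382), np.float64(435.0)), 0.183)
lady_top 0.18229467107781372
man_top 0.16134724917254561
[ 0.45687979 -0.22799249  0.30098709]
```

View pics/end.png

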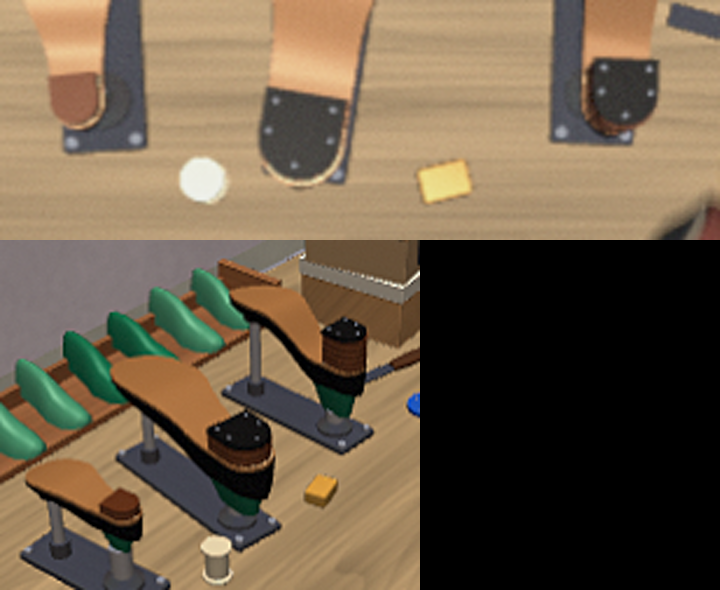

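The picture shows all five pieces flat in place: the child heel at crop (75,98), the man stack at (302,130) and the lady stack at (622,92). The fits come out within about 4 mm, and the arm is clear.

```bash
python3 -c "
from plant import *
print(job_done())"
```

```text
the job is handed in; nothing more can be done
None
```

All five pieces are in place, let go and measured within about 4 mm of their targets, and the job was handed in at about 30 s of the 138 s limit; the hand-in returned no verdict.

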